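# Put salvaged capacitors into the dishes of their sizes

## Task

Pick the four round capacitors out of the salvaged parts on the electronics bench and stand each one upright, flat on the floor of the shallow dish of its size: the largest in the largest dish, and so on down to the smallest in the smallest. Keep them upright, set them down gently without dropping them, and leave the transformer and the heat sink where they are.

Things in the scene. Friction and masses are not known exactly. Their poses are not given: they have to be found in the camera images.
- cap_largest_mid (a point): the largest of four loose round capacitors: a plain upright cylinder in a black plastic sleeve with a bare aluminium top, 60 mm in diameter and 66 mm tall, about 240 g, standing on the bench. This point is its centre, half-way up (33 mm above its underside); z is up along its axis.
- dish_largest: the largest of four empty round aluminium dishes, fixed to the bench: 92 mm across outside, 86 mm inside, for the largest capacitor. Rim only 8 mm high, 3 mm thick; inner floor 3 mm above the bench. Origin: centre of its underside, on the bench; z is up.
- cap_large_mid (a point): the second largest of four loose round capacitors: a plain upright cylinder in a black plastic sleeve with a bare aluminium top, 46 mm in diameter and 56 mm tall, about 120 g, standing on the bench. This point is its centre, half-way up (28 mm above its underside); z is up along its axis.
- dish_large: the second largest of four empty round aluminium dishes, fixed to the bench: 78 mm across outside, 72 mm inside, for the second largest capacitor. Rim only 8 mm high, 3 mm thick; inner floor 3 mm above the bench. Origin: centre of its underside, on the bench; z is up.
- cap_small_mid (a point): the third largest of four loose round capacitors: a plain upright cylinder in a black plastic sleeve with a bare aluminium top, 34 mm in diameter and 46 mm tall, about 60 g, standing on the bench. This point is its centre, half-way up (23 mm above its underside); z is up along its axis.
- dish_small: the third largest of four empty round aluminium dishes, fixed to the bench: 66 mm across outside, 60 mm inside, for the third largest capacitor. Rim only 8 mm high, 3 mm thick; inner floor 3 mm above the bench. Origin: centre of its underside, on the bench; z is up.
- cap_smallest_mid (a point): the smallest of four loose round capacitors: a plain upright cylinder in a black plastic sleeve with a bare aluminium top, 24 mm in diameter and 36 mm tall, about 25 g, standing on the bench. This point is its centre, half-way up (18 mm above its underside); z is up along its axis.
- dish_smallest: the smallest of four empty round aluminium dishes, fixed to the bench: 56 mm across outside, 50 mm inside, for the smallest capacitor. Rim only 8 mm high, 3 mm thick; inner floor 3 mm above the bench. Origin: centre of its underside, on the bench; z is up.
- transformer: a loose small mains transformer, to be left alone: dark laminated iron core with a copper winding, on two flat feet; 66 x 40 mm and 42 mm tall, 300 g. Origin: centre of its underside; x along its feet, z up.
- heatsink: a loose finned aluminium heat sink, to be left alone: 60 x 44 mm and 32 mm tall, fins upward along its x axis, 110 g. Origin: centre of its underside; z up.
Not all that is in view belongs to the job. Leave any purple look-alike of the part that bears cap_smallest_mid alone.

How it is judged:
At the end, for the whole second after the job is handed in: Every capacitor stands upright (within 6 degrees) and still on the floor of its own dish: inside the rim, its axis within 15 mm of the dish's centre, its height within 4 mm of fully down (horizontal distance between cap_largest_mid and dish_largest below 0.015 m and z of cap_largest_mid in the frame of dish_largest between 0.032 and 0.04 m and angle between each of cap_largest_mid, cap_large_mid, cap_small_mid, cap_smallest_mid's own z axis and vertical below 0.1 rad and linear speed of each of cap_largest, cap_large, cap_small, cap_smallest below 0.02 m/s and horizontal distance between cap_large_mid and dish_large below 0.015 m and z of cap_large_mid in the frame of dish_large between 0.027 and 0.035 m and horizontal distance between cap_small_mid and dish_small below 0.015 m and z of cap_small_mid in the frame of dish_small between 0.022 and 0.03 m and horizontal distance between cap_smallest_mid and dish_smallest below 0.015 m and z of cap_smallest_mid in the frame of dish_smallest between 0.017 and 0.025 m); the robot touches nothing.
It fails at once if a capacitor is tipped over (leans more than 35 degrees) (angle between any of cap_largest_mid, cap_large_mid, cap_small_mid, cap_smallest_mid's own z axis and vertical above 0.6 rad).
It fails at once if a capacitor is dropped or thrown into its dish (still moving at over 0.5 m/s when less than 20 mm above being fully down) ((horizontal distance between cap_largest_mid and dish_largest below 0.04 m and z of cap_largest_mid in the frame of dish_largest below 0.056 m and linear speed of cap_largest above 0.5 m/s) or (horizontal distance between cap_large_mid and dish_large below 0.04 m and z of cap_large_mid in the frame of dish_large below 0.051 m and linear speed of cap_large above 0.5 m/s) or (horizontal distance between cap_small_mid and dish_small below 0.04 m and z of cap_small_mid in the frame of dish_small below 0.046 m and linear speed of cap_small above 0.5 m/s) or (horizontal distance between cap_smallest_mid and dish_smallest below 0.04 m and z of cap_smallest_mid in the frame of dish_smallest below 0.041 m and linear speed of cap_smallest above 0.5 m/s)).
It fails at once if the transformer is shifted by more than 20 mm or tipped (distance of transformer from where it was at the start of the episode above 0.02 m or angle between transformer's own z axis and vertical above 0.3 rad).
It fails at once if the heat sink is shifted by more than 20 mm or tipped (distance of heatsink from where it was at the start of the episode above 0.02 m or angle between heatsink's own z axis and vertical above 0.3 rad).
It also fails if it takes over 99 s, if anything falls off the work surface, if the arm or the gripper's body presses on something with over 40 N, if the wrist force passes 120 N, or if a joint passes its speed limit or range.

## Robot

A 6-joint arm with a two-finger parallel gripper is mounted at the origin on the work surface. World frame = base frame: x ahead of the robot, y to its left, z up, the work surface at z = 0. Lengths are in m, angles in rad, forces in N, time in s.
With the tool pointing down it reaches from about 0.25 to 0.775 m from the base axis. Payload 4 kg.
Tool frame: the origin (TCP) lies at the very end of the fingers, on their centre line; the grasp point (between the pads) lies 19 mm behind it; z points along the fingers, y is the line along which they close (so a half turn about z gives the same grasp; the last joint's range is limited). The gripper opens to 94 mm and grips with 3 to 60 N. Pads are 16 mm wide; open, the fingers measure 119 mm over their backs; the gripper's body (75 mm by 177 mm) begins 78 mm behind the grasp point.
Start: joints at [-1.423, 0.087, 1.371, -0, 1.684, -0.103], TCP at [0.136, -0.533, 0.181] pointing down, gripper open.
Joint ranges: [-3.1, 3.1], [-0.76, 2.03], [0.27, 2.55], [-1.08, 4.22], [0.17, 2.65], [-2.57, 2.57]. Speed limits (rad/s): [2.79, 2.79, 3.14, 3.14, 3.14, 3.14].

## Interface

Orientations are given as [roll, pitch, yaw] about the fixed x, y, z axes, in that order (R = Rz(yaw) Ry(pitch) Rx(roll)).
In Python, from bench import robot, vision gives the robot as it stands.
- The arm moves only by the shell command python3 -m crank 'ROWS'. ROWS is JSON, a list of rows, each a list of 3 entries, a list of its own where there are three numbers: the closure, from 0 (fully open) to 1 (shut), then the shift along the tool's x, y, z in m, then the turn, a rotation vector about the tool's x, y, z in degrees. A call has 1 to 8 rows; each row shifts and turns the commanded pose from where the row before left it, along the tool's axes as they then stand; what a row does not reach is not made up. A row lasts 1/10 s, in which the tool goes at most 50 mm and 8.59 degrees, less where a joint would pass 70% of its speed; a pose out of reach is approached as far as the arm can. A call with a gripper value outside its range is refused whole. The fingers move at their own pace and stop on an object; the grip force is fixed at half the most. Time passes only in rows, so rows that do not move let the fingers close. It gives the time, the measured TCP pose, the force, the opening and the grip force at its end, in the units of the state.
- robot.get_obs(): the state, without advancing time (a new reading comes with each control period).
- vision.snapshot(name): name is "side" or "top"; returns a dict with "color" (420x560x3 uint8, red, green, blue), "z_map" (420x560 float32, m along the optical axis (not along the pixel's ray), 0 where there is no reading), "fx", "fy", "cx", "cy" (pixels), "R" (3x3) and "t" (3): a world point X has camera coordinates R X + t. Camera axes: x right, y down, z forward; pixel columns grow to the right and rows downward; lengths in m; the calibration is good to about 2 mm. A picture is of the moment at which its call begins.
- robot.close_job(): hands the job in; it is judged then, once.
The state is a dict: "time": time; "joint_positions": joint angles; "qvel": joint speeds; "joint_torque": joint torques, N m; "tool_pos": TCP position; "ee_rot": TCP orientation; "wrist_force": force on the tool from outside, world axes, zero at the start; "wrist_torque": the same for the moment, N m; "width": finger opening in m; "finger_force": force on a finger pad.
Only numpy, scipy, OpenCV 4.12 (cv2) and the standard library are available. Lean on these libraries where they do the work, as an engineer would, in place of code of your own. Each camera call takes 0.05 s, during which the arm holds its last target. There are 200 camera calls.

## Working session

There is one attempt and no reset: what is moved stays moved. The work goes in short steps, Python scripts to look and compute and a shell command to move; the robot and the scene stay as the last step left them, time stands still between calls to the robot, and variables do not carry over. Pictures are saved under pics/ and viewed, at most 14 in all, crops included, and the job is handed in when it is done.

```bash
mkdir -p pics; ls
python3 - <<'E'
from bench import robot, vision
import cv2,numpy as np
for n in("top","side"):
    s=vision.snapshot(n); cv2.imwrite(f"pics/{n}0.png",s["color"][:,:,::-1]); np.savez(f"{n}0.npz",**s)
    print(n,s["fx"],s["fy"],s["cx"],s["cy"],np.round(s["R"],3).tolist(),np.round(s["t"],3).tolist())
print(robot.get_obs())
E
```

```text
pics
top 438.782027066748 438.782027066748 273.26192458585956 207.49362197995782 [[0.009, -1.0, 0.004], [-0.996, -0.009, -0.086], [0.086, -0.004, -0.996]] [-0.082, 0.534, 0.922]
side 492.5860461524766 492.5860461524766 284.7410253762862 206.66430740081105 [[-0.686, -0.727, 0.004], [-0.431, 0.402, -0.808], [0.586, -0.556, -0.589]] [0.318, 0.292, 0.712]
{'time': 0.1, 'joint_positions': array([-1.42312859e+00,  8.78605111e-02,  1.37206399e+00, -8.72305448e-07,
        1.68358491e+00, -1.03100903e-01]), 'qvel': array([-0.00143554, -0.00279552, -0.0029136 , -0.00096967,  0.00087464,
        0.0009092 ]), 'joint_torque': array([ 1.30156244e-03, -3.41255450e+01, -3.03301013e+01,  7.19517027e-02,
        3.04344005e-02, -1.02241361e-04]), 'tool_pos': array([ 0.13639896, -0.53227736,  0.18015236]), 'ee_rot': array([-3.13968598e+00, -1.96407124e-04,  2.50768352e-01]), 'wrist_force': array([-1.04686636,  0.77557184, -0.26319416]), 'wrist_torque': array([ 0.00023707, -0.04922675,  0.02318864]), 'finger_force': 0.0, 'width': 0.09362512380819622}
```

View pics/top0.png

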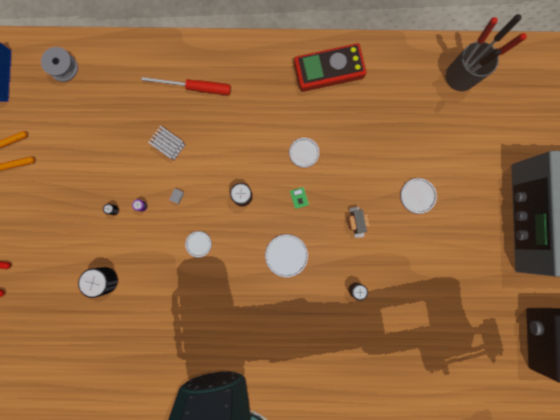

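View pics/side0.png

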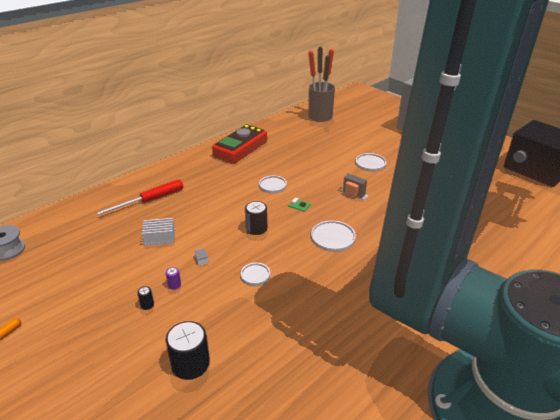

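The top view shows caps at (93,283) largest, (241,194) large, (360,291) small and (110,209) smallest, with the purple decoy at (139,205). The dishes are at (287,256), (418,196), (304,152) and (198,244), the heat sink at (166,142) and the transformer at (358,222). The side view agrees with all of these.

```bash
cat > m.py <<'E'
import cv2,numpy as np
def world(s,u,v,z):
    d=s["R"].T@np.array([(u-s["cx"])/s["fx"],(v-s["cy"])/s["fy"],1.]); c=-s["R"].T@s["t"]
    return c+d*(z-c[2])/d[2]
def blob(s,u,v,r):
    """bright low-saturation blob nearest (u,v): ellipse centre, axes"""
    h=cv2.cvtColor(s["color"],cv2.COLOR_RGB2HSV)
    m=((h[...,1]<70)&(h[...,2]>110)).astype(np.uint8)*255
    w=np.zeros_like(m); cv2.circle(w,(u,v),r,255,-1); m&=w
    m=cv2.morphologyEx(m,cv2.MORPH_CLOSE,np.ones((5,5),np.uint8))
    cs,_=cv2.findContours(m,cv2.RETR_EXTERNAL,cv2.CHAIN_APPROX_NONE)
    c=cv2.convexHull(max(cs,key=cv2.contourArea)); return cv2.fitEllipse(c)
E
python3 - <<'E'
from m import *
T=dict(np.load("top0.npz"));S=dict(np.load("side0.npz"))
P={"capL":(.066,(93,283,20),(188,336,26)),"capl":(.056,(241,193,14),(257,209,14)),"caps":(.046,(360,291,12),None),"capss":(.036,(110,209,9),(145,291,9)),
"dL":(.008,(287,256,28),(333,236,30)),"dl":(.008,(418,196,25),(370,162,22)),"ds":(.008,(304,152,22),(273,184,19)),"dss":(.008,(198,244,20),(255,274,20))}
for k,(z,a,b) in P.items():
    for s,p in((T,a),(S,b)):
        if p is None: continue
        (u,v),ax,_=blob(s,*p); X=world(s,u,v,z); d=(s["R"]@X+s["t"])[2]
        print(k,round(u,1),round(v,1),np.round(X*1000,1),"diam mm",np.round(np.array(ax)*d/s["fx"]*1000,1))
for n,(u,v,z) in {"heatsink":(166,142,.032),"transf":(358,222,.042),"decoy":(139,205,.036),"chip":(176,196,.01)}.items(): print(n,np.round(world(T,u,v,z)*1000))
E
```

```text
capL 91.7 282.8 [374.8 288.5  66. ] diam mm [53.3 55.3]
capL 185.3 335.9 [375.  287.1  66. ] diam mm [41.8 54.6]
capl 240.4 193.0 [561.5  -8.6  56. ] diam mm [39.3 40.9]
capl 255.5 206.8 [562.  -10.3  56. ] diam mm [24.  39.7]
caps 359.8 291.7 [ 359.3 -258.1   46. ] diam mm [28.1 29.4]
capss 107.3 208.3 [528.7 274.5  36. ] diam mm [16.8 18.4]
capss 143.7 290.2 [529.4 272.2  36. ] diam mm [12.6 17.9]
dL 286.1 255.4 [ 432.  -106.5    8. ] diam mm [92.3 93.7]
dL 333.1 235.3 [ 428.1 -103.9    8. ] diam mm [62.7 92.3]
dl 418.2 195.4 [ 565.4 -395.9    8. ] diam mm [77.6 79.7]
dl 370.4 161.6 [ 561.9 -393.1    8. ] diam mm [44.7 77.1]
ds 303.9 152.1 [ 659.7 -144.3    8. ] diam mm [65.7 66.7]
ds 272.5 183.7 [ 656.2 -142.3    8. ] diam mm [41.1 65.5]
dss 198.0 243.8 [455.3  85.3   8. ] diam mm [56.4 57.8]
dss 255.0 273.5 [452.3  87.    8. ] diam mm [43.1 56.7]
heatsink [674. 155.  32.]
transf [ 504. -256.   42.]
decoy [536. 208.  36.]
chip [559. 135.  10.]
```

```bash
python3 -m crank '[[0.2,[0,0,0],[0,0,7.2]],[0.2,[0,0,0],[0,0,7.2]],[0.2,[0.028,-0.034,0],[0,0,0]],[0.2,[0.028,-0.034,0],[0,0,0]],[0.2,[0.028,-0.034,0],[0,0,0]],[0.2,[0.028,-0.034,0],[0,0,0]],[0.2,[0.028,-0.034,0],[0,0,0]],[0.2,[0.028,-0.034,0],[0,0,0]]]'
python3 -m crank '[[0.3,[0.028,-0.034,0],[0,0,0]],[0.3,[0.027,-0.036,0],[0,0,0]],[0.3,[0,0,0],[0,0,0]],[0.3,[0,0,0],[0,0,0]]]'
```

```text
time: 0.9
tool_pos: [0.3052, -0.3272, 0.1807]
ee_rot: [-3.141, 0.0, -0.001]
wrist_force: [0.1, -0.3, 0.2]
width: 0.0749
finger_force: 0.0
time: 1.3
tool_pos: [0.3598, -0.2582, 0.1808]
ee_rot: [3.141, 0.001, 0.002]
wrist_force: [0.8, -0.6, 0.5]
width: 0.0659
finger_force: 0.0
```

```bash
python3 -m crank '[[0.3,[0,0,0.045],[0,0,0]],[0.3,[0,0,0.045],[0,0,0]],[0.3,[0,0,0.035],[0,0,0]],[0.3,[0,0,0.02],[0,0,0]],[0.3,[0,0,0.018],[0,0,0]],[0.3,[0,0,0],[0,0,0]],[1,[0,0,0],[0,0,0]],[1,[0,0,0],[0,0,0]]]'
python3 -m crank '[[1,[0,0,0],[0,0,0]],[1,[0,0,0],[0,0,0]],[1,[0,0,0],[0,0,0]],[1,[0,0,0],[0,0,0]]]'
```

```text
time: 2.1
tool_pos: [0.36, -0.2603, 0.0195]
ee_rot: [3.14, -0.002, -0.002]
wrist_force: [-0.5, -1.1, 0.1]
width: 0.0529
finger_force: 0.0
time: 2.5
tool_pos: [0.3602, -0.2593, 0.019]
ee_rot: [3.14, -0.001, -0.0]
wrist_force: [-0.5, 0.1, 2.9]
width: 0.0319
finger_force: 30.0
```

```bash
python3 -m crank '[[1,[0,0,-0.01],[0,0,0]],[1,[0,0,-0.02],[0,0,0]],[1,[0,0,0],[0,0,0]]]'
cat > look.py <<'E'
from bench import robot, vision
import cv2,numpy as np,sys
im=[vision.snapshot(n) for n in("top","side")]
for n,s in zip(("top","side"),im): np.savez(f"{n}1.npz",**s)
cv2.imwrite(sys.argv[1],cv2.resize(np.hstack([s["color"] for s in im]),(800,300),interpolation=cv2.INTER_AREA)[:,:,::-1])
o=robot.get_obs();print(o["time"],o["width"],o["finger_force"],o["tool_pos"])
E
python3 look.py pics/a.png; python3 -c "
import numpy as np,cv2
c=np.load('top1.npz')['color'][200:400,260:460,::-1]; cv2.imwrite('pics/a1.png',cv2.resize(c,None,fx=3,fy=3))"
```

```text
time: 2.8
tool_pos: [0.3613, -0.2604, 0.051]
ee_rot: [3.138, -0.004, -0.0]
wrist_force: [0.1, -0.4, -0.2]
width: 0.0319
finger_force: 30.0
2.9 0.03218376044565815 29.986814260482788 [ 0.35988998 -0.25914264  0.04848482]
```

View pics/a1.png

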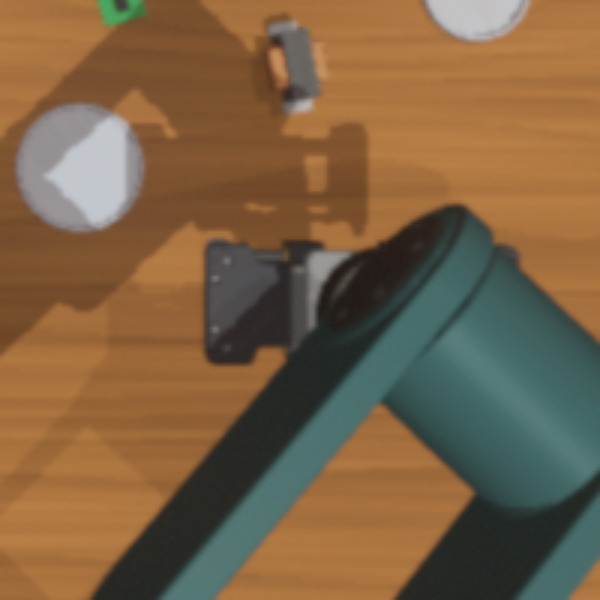

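View pics/a.png

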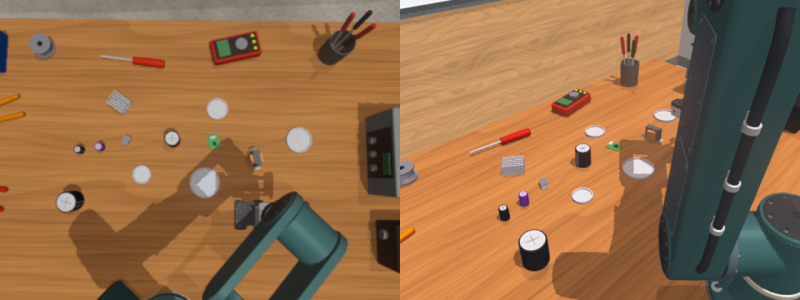

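The gripper hides the cap, but the finger force confirms a grip. Next I carry it over to its dish at (658,-143) and check from the side.

```bash
python3 -m crank '[[1,[0,0,-0.03],[0,0,0]],[1,[0,0,-0.045],[0,0,0]],[1,[0.037,-0.0146,-0.02],[0,0,0]],[1,[0.037,-0.0146,0],[0,0,0]],[1,[0.037,-0.0146,0],[0,0,0]],[1,[0.037,-0.0146,0],[0,0,0]],[1,[0.037,-0.0146,0],[0,0,0]],[1,[0.037,-0.0146,0],[0,0,0]]]'
python3 -m crank '[[1,[0.037,-0.0146,0],[0,0,0]],[1,[0.037,-0.0146,0.0],[0,0,0]],[1,[0,0,0.03],[0,0,0]],[1,[0,0,0.03],[0,0,0]],[1,[0,0,0.02],[0,0,0]],[1,[0,0,0],[0,0,0]],[1,[0,0,0],[0,0,0]]]'
python3 look.py pics/b.png; python3 -c "
import numpy as np,cv2
c=np.load('side1.npz')['color'][80:230,190:390,::-1]; cv2.imwrite('pics/b1.png',cv2.resize(c,None,fx=3,fy=3))"
```

```text
time: 3.7
tool_pos: [0.5824, -0.1704, 0.1414]
ee_rot: [-3.141, 0.003, -0.0]
wrist_force: [0.4, 0.1, -0.9]
width: 0.0322
finger_force: 30.0
time: 4.4
tool_pos: [0.6551, -0.1421, 0.062]
ee_rot: [-3.141, 0.002, -0.001]
wrist_force: [0.3, 0.2, -0.0]
width: 0.0323
finger_force: 30.0
4.5 0.03202279628386159 29.9911630153656 [ 0.65661979 -0.14265783  0.06484324]
```

View pics/b1.png

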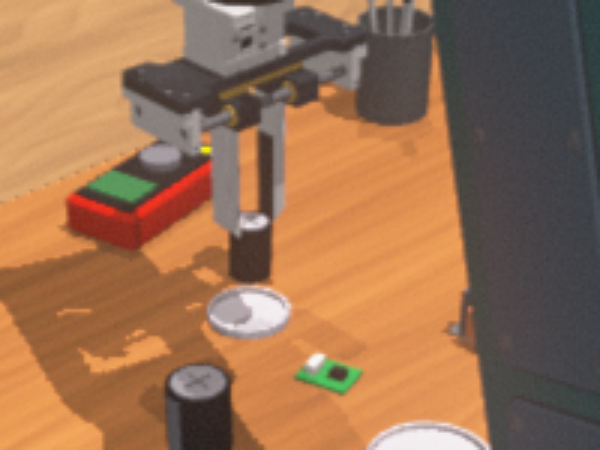

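Run:
```python
from m import *
s=dict(np.load("side1.npz"))
def pr(X):
    c=s["R"]@X+s["t"]; return np.round([(s["fx"]*c[0]/c[2]+s["cx"]-190)*3,(s["fy"]*c[1]/c[2]+s["cy"]-80)*3],0)
t=np.array([.6566,-.1427,.0648])
for dy in(-.017,0,.017,.028): print(dy,pr(t+[0,dy,0]))
for z in(.0,.01,.02,.03,.04,.046): print(z,pr(np.array([.6566,-.1427,.046+z])))
c=s["color"][:,:]
```

```text
-0.017 [263. 241.]
0 [247. 249.]
0.017 [230. 257.]
0.028 [220. 262.]
0.0 [247. 270.]
0.01 [247. 259.]
0.02 [247. 248.]
0.03 [247. 236.]
0.04 [247. 225.]
0.046 [246. 218.]
```

Run:
```python
from m import *
s=dict(np.load("side1.npz"));Z=s["z_map"]
def w(u,v):
    d=Z[v,u]; return np.round(1000*s["R"].T@(np.array([(u-s["cx"])/s["fx"]*d,(v-s["cy"])/s["fy"]*d,d])-s["t"]))
for u in(262,265,268,274,282):
    print(u,[ (v,*w(u,v).astype(int)) for v in range(148,178,3)])
cv2.imwrite("pics/b2.png",cv2.resize(s["color"][130:190,240:310,::-1],None,fx=8,fy=8,interpolation=cv2.INTER_NEAREST))
```

```text
262 [(148, np.int64(660), np.int64(-115), np.int64(114)), (151, np.int64(658), np.int64(-114), np.int64(107)), (154, np.int64(662), np.int64(-116), np.int64(97)), (157, np.int64(777), np.int64(-214), np.int64(1)), (160, np.int64(765), np.int64(-204), np.int64(1)), (163, np.int64(756), np.int64(-196), np.int64(-1)), (166, np.int64(744), np.int64(-186), np.int64(0)), (169, np.int64(737), np.int64(-179), np.int64(-3)), (172, np.int64(722), np.int64(-167), np.int64(0)), (175, np.int64(707), np.int64(-153), np.int64(4))]
265 [(148, np.int64(648), np.int64(-114), np.int64(118)), (151, np.int64(651), np.int64(-117), np.int64(109)), (154, np.int64(649), np.int64(-115), np.int64(103)), (157, np.int64(770), np.int64(-219), np.int64(2)), (160, np.int64(761), np.int64(-211), np.int64(0)), (163, np.int64(749), np.int64(-200), np.int64(0)), (166, np.int64(735), np.int64(-188), np.int64(3)), (169, np.int64(-73), np.int64(510), np.int64(654)), (172, np.int64(716), np.int64(-171), np.int64(1)), (175, np.int64(703), np.int64(-160), np.int64(3))]
268 [(148, np.int64(646), np.int64(-121), np.int64(117))
[... 810 characters left out ...]
.int64(-133), np.int64(68)), (169, np.int64(643), np.int64(-135), np.int64(58)), (172, np.int64(640), np.int64(-133), np.int64(52)), (175, np.int64(681), np.int64(-169), np.int64(9))]
282 [(148, np.int64(649), np.int64(-166), np.int64(99)), (151, np.int64(646), np.int64(-163), np.int64(93)), (154, np.int64(754), np.int64(-264), np.int64(0)), (157, np.int64(740), np.int64(-252), np.int64(2)), (160, np.int64(729), np.int64(-241), np.int64(2)), (163, np.int64(718), np.int64(-231), np.int64(2)), (166, np.int64(707), np.int64(-221), np.int64(2)), (169, np.int64(696), np.int64(-210), np.int64(2)), (172, np.int64(687), np.int64(-202), np.int64(1)), (175, np.int64(674), np.int64(-190), np.int64(3))]
```

View pics/b2.png

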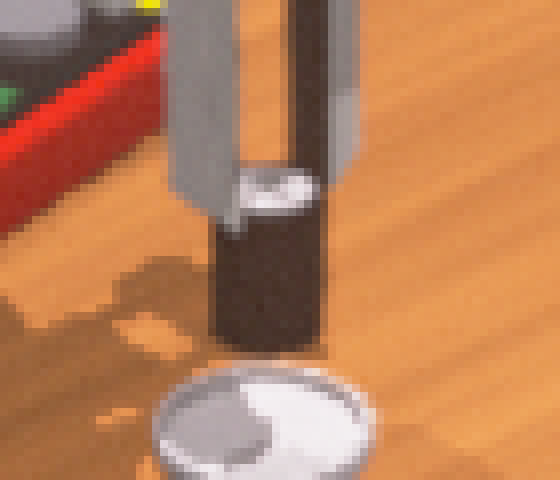

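The cap hangs upright with its top at about z 93 mm. The finger ends are at about 90 mm, some 25 mm higher than the reported TCP, so this grip is only on the top few millimetres. I'll lower it gently, then recheck the TCP offset with empty fingers.

```bash
python3 -m crank '[[1,[0.003,0,0.015],[0,0,0]],[1,[0,0,0.012],[0,0,0]],[1,[0,0,0.007],[0,0,0]],[1,[0,0,0.004],[0,0,0]],[1,[0,0,0],[0,0,0]]]'
python3 -m crank '[[1,[0,0,0.002],[0,0,0]],[1,[0,0,0.002],[0,0,0]],[1,[0,0,0],[0,0,0]]]'
```

```text
time: 5.0
tool_pos: [0.6579, -0.1421, 0.0238]
ee_rot: [-3.141, 0.002, -0.001]
wrist_force: [-0.7, 1.0, -0.8]
width: 0.0318
finger_force: 30.0
time: 5.3
tool_pos: [0.6593, -0.1424, 0.0221]
ee_rot: [3.141, -0.002, -0.0]
wrist_force: [0.5, 0.7, 1.3]
width: 0.0316
finger_force: 30.0
```

```bash
python3 -m crank '[[1,[0,0,0.001],[0,0,0]],[1,[0,0,0],[0,0,0]],[0.5,[0,0,0],[0,0,0]],[0.5,[0,0,0],[0,0,0]],[0.5,[0,0,0],[0,0,0]],[0.5,[0,0,0],[0,0,0]],[0.5,[0,0,-0.03],[0,0,0]],[0.5,[0,0,-0.05],[0,0,0]]]'
python3 look.py pics/c.png
python3 - <<'E'
from m import *
s=dict(np.load("side1.npz"));Z=s["z_map"]
# finger points: above table near gripper
v,u=np.nonzero(Z>0); d=Z[v,u]
P=(np.stack([(u-s["cx"])/s["fx"]*d,(v-s["cy"])/s["fy"]*d,d],1)-s["t"])@s["R"]
k=(abs(P[:,0]-.658)<.05)&(abs(P[:,1]+.143)<.05)&(P[:,2]>.01); P=P[k]
h,e=np.histogram(P[:,2],np.arange(.01,.25,.01)); print([(round(a*1000),int(b)) for a,b in zip(e,h)])
cv2.imwrite("pics/c1.png",cv2.resize(s["color"][80:230,190:390,::-1],None,fx=3,fy=3))
E
```

```text
time: 6.1
tool_pos: [0.6552, -0.1414, 0.0949]
ee_rot: [-3.138, 0.011, -0.001]
wrist_force: [0.4, 0.4, -0.7]
width: 0.0471
finger_force: 0.0
6.2 0.04700644956701307 0.0 [ 0.66322916 -0.14370257  0.10920296]
[(10, 57), (20, 49), (30, 51), (40, 78), (50, 55), (60, 0), (70, 0), (80, 0), (90, 0), (100, 0), (110, 0), (120, 0), (130, 20), (140, 67), (150, 73), (160, 80), (170, 75), (180, 74), (190, 74), (200, 87), (210, 80), (220, 51), (230, 67)]
```

View pics/c1.png

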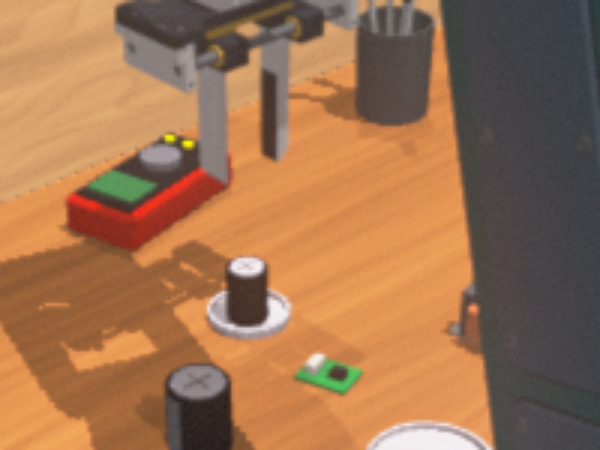

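The cap stands in its dish, with its top at about (248,268) in the crop. The open fingers end near z 135 mm while the TCP reads 109 mm, so the tips really sit about 26 mm above the reported TCP. Next I measure the cap's position and its offset from the gripper.

```bash
cat >> m.py <<'E'
def cloud(s):
    Z=s["z_map"]; v,u=np.nonzero(Z>0); d=Z[v,u]
    return (np.stack([(u-s["cx"])/s["fx"]*d,(v-s["cy"])/s["fy"]*d,d],1)-s["t"])@s["R"]
E
python3 - <<'E'
from m import *
s=dict(np.load("side1.npz"))
(u,v),ax,_=blob(s,272,169,8); print(u,v,ax,world(s,u,v,.049))
P=cloud(s); n=lambda a:np.round(a*1000)
k=(abs(P[:,0]-.658)<.02)&(abs(P[:,1]+.143)<.02)&(P[:,2]>.01)&(P[:,2]<.08); print("cap z max",n(np.percentile(P[k,2],[80,90,95,100])))
k=(abs(P[:,0]-.658)<.05)&(abs(P[:,1]+.143)<.05)&(P[:,2]>.08)&(P[:,2]<.17); F=P[k]
for m in(F[:,1]>-.143,F[:,1]<-.143): print("finger",n(np.percentile(F[m],[2,50,98],axis=0)).tolist(),"zmin",n(F[m,2].min()))
from bench import robot; print(robot.get_obs()["tool_pos"])
E
```

```text
272.0 168.5882568359375 (7.038303852081299, 12.006539344787598) [ 0.65803807 -0.14284369  0.049     ]
cap z max [50. 51. 51. 53.]
finger [[650.0, -120.0, 138.0], [655.0, -110.0, 155.0], [671.0, -106.0, 169.0]] zmin 134.0
finger [[651.0, -179.0, 137.0], [654.0, -168.0, 154.0], [667.0, -165.0, 169.0]] zmin 135.0
[ 0.66322916 -0.14370257  0.10920296]
```

```bash
python3 -m crank '[[0.2,[0,0,-0.02],[0,0,0]],[0.2,[-0.024,-0.0335,0],[0,0,0]],[0.2,[-0.024,-0.0335,0],[0,0,0]],[0.2,[-0.024,-0.0335,0],[0,0,0]],[0.2,[-0.024,-0.0335,0],[0,0,0]],[0.2,[0,0,0],[0,0,0]],[0.2,[0,0,0],[0,0,0]],[0.2,[0,0,0],[0,0,0]]]'
python3 look.py pics/d.png
python3 - <<'E'
from m import *
s=dict(np.load("side1.npz"));t=dict(np.load("top1.npz"))
P=cloud(s); n=lambda a:np.round(a*1000)
k=(abs(P[:,0]-.562)<.05)&(abs(P[:,1]+.009)<.07)&(P[:,2]>.07)&(P[:,2]<.19); F=P[k]
for m in(F[:,1]>-.009,F[:,1]<-.009): print("finger",n(np.percentile(F[m],[2,50,98],axis=0)).tolist(),"zmin",n(F[m,2].min()))
from bench import robot; o=robot.get_obs();print(o["tool_pos"],o["ee_rot"],o["width"])
E
```

```text
time: 7.0
tool_pos: [0.5634, -0.0091, 0.1201]
ee_rot: [3.141, -0.001, -0.001]
wrist_force: [-0.2, -0.7, 0.2]
width: 0.0751
finger_force: 0.0
7.1 0.07522997321621275 0.0 [ 0.56347645 -0.00934836  0.11996633]
finger [[553.0, 29.0, 151.0], [556.0, 39.0, 172.0], [572.0, 42.0, 190.0]] zmin 146.0
finger [[553.0, -60.0, 147.0], [557.0, -48.0, 169.0], [572.0, -46.0, 189.0]] zmin 145.0
[ 0.56347645 -0.00934836  0.11996633] [ 3.14118241e+00 -8.83598089e-05 -1.94951848e-03] 0.07522997321621275
```

Tips are 25 mm above the reported TCP again, so I take that as the real offset. Laterally the gripper is on target. For the 56 mm cap I'll go down to TCP z ≈ -0.003, which puts the tips at about 22 mm.

```bash
python3 -m crank '[[0.2,[-0.001,0,0.04],[0,0,0]],[0.2,[0,0,0.04],[0,0,0]],[0.2,[0,0,0.025],[0,0,0]],[0.2,[0,0,0.012],[0,0,0]],[0.2,[0,0,0.006],[0,0,0]],[0.2,[0,0,0],[0,0,0]],[0.2,[0,0,0],[0,0,0]]]'
python3 -m crank '[[1,[0,0,0],[0,0,0]],[1,[0,0,0],[0,0,0]],[1,[0,0,0],[0,0,0]],[1,[0,0,0],[0,0,0]],[1,[0,0,0],[0,0,0]],[1,[0,0,0],[0,0,0]]]'
python3 look.py pics/e.png;python3 -c "
import numpy as np,cv2
c=np.load('side1.npz')['color'][120:270,180:380,::-1]; cv2.imwrite('pics/e1.png',cv2.resize(c,None,fx=3,fy=3))"
```

```text
time: 7.8
tool_pos: [0.5633, -0.0086, -0.0012]
ee_rot: [3.141, -0.003, -0.001]
wrist_force: [-0.3, 0.5, 0.3]
width: 0.0754
finger_force: 0.0
time: 8.4
tool_pos: [0.562, -0.0083, -0.0024]
ee_rot: [3.141, -0.001, -0.0]
wrist_force: [-0.2, 0.2, 1.8]
width: 0.0453
finger_force: 30.0
8.5 0.045586827599773616 30.00059276819229 [ 0.56199751 -0.00829132 -0.0024154 ]
```

View pics/e1.png

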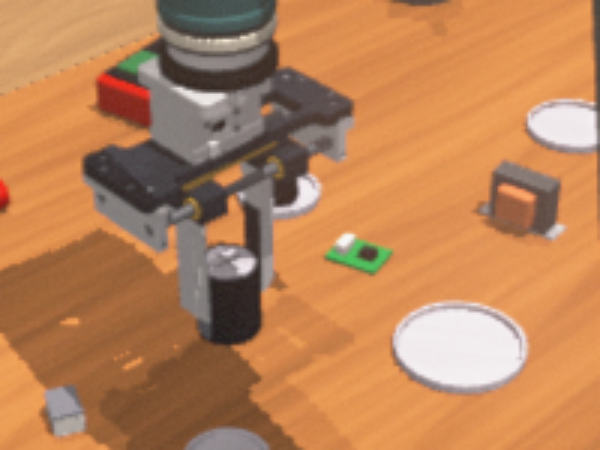

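Good grip: the cap is upright between the fingers at about (232,290) in the crop, and its dish is in view at (575,125).

```bash
python3 -m crank '[[1,[0,0,-0.02],[0,0,0]],[1,[0,0,-0.04],[0,0,0]],[1,[0,0,-0.04],[0,0,0]],[1,[0,0.02,-0.02],[0,0,0]],[1,[0,0.04,0],[0,0,0]],[1,[0,0.04,0],[0,0,0]],[1,[0,0.04,0],[0,0,0]],[1,[0,0.04,0],[0,0,0]]]'
python3 -m crank '[[1,[0,0.04,0],[0,0,0]],[1,[0,0.04,0],[0,0,0]],[1,[0,0.04,0],[0,0,0]],[1,[0,0.04,0],[0,0,0]],[1,[0.002,0.03,0],[0,0,0]],[1,[0,0.016,0],[0,0,0]],[1,[0,0,0.04],[0,0,0]],[1,[0,0,0.03],[0,0,0]]]'
python3 -m crank '[[1,[0,0,0.02],[0,0,0]],[1,[0,0,0],[0,0,0]],[1,[0,0,0],[0,0,0]]]'
```

```text
time: 9.3
tool_pos: [0.5612, -0.1894, 0.1164]
ee_rot: [-3.141, 0.001, -0.0]
wrist_force: [0.2, 0.3, -0.8]
width: 0.0456
finger_force: 30.0
time: 10.1
tool_pos: [0.5635, -0.3942, 0.0458]
ee_rot: [-3.141, -0.0, -0.001]
wrist_force: [-0.4, 1.0, -1.7]
width: 0.0455
finger_force: 30.0
time: 10.4
tool_pos: [0.5636, -0.3934, 0.027]
ee_rot: [-3.141, 0.001, 0.0]
wrist_force: [-0.2, 0.0, -0.8]
width: 0.0451
finger_force: 30.0
```

```bash
python3 -m crank '[[1,[0,0,0.012],[0,0,0]],[1,[0,0,0.007],[0,0,0]],[1,[0,0,0.004],[0,0,0]],[1,[0,0,0.002],[0,0,0]],[1,[0,0,0.001],[0,0,0]],[1,[0,0,0],[0,0,0]]]'
python3 -m crank '[[1,[0,0,0.001],[0,0,0]],[1,[0,0,0],[0,0,0]]]'; python3 look.py pics/f.png;python3 - <<'E'
from m import *
for n,u,v in(("top",418,196),("side",370,162)):
    c=np.load(n+'1.npz')['color'][v-40:v+40,u-50:u+50,::-1]; cv2.imwrite(f'pics/f_{n}.png',cv2.resize(c,None,fx=4,fy=4))
cv2.imwrite('pics/f1.png',np.hstack([cv2.imread('pics/f_top.png'),cv2.imread('pics/f_side.png')]))
E
```

```text
time: 11.0
tool_pos: [0.5636, -0.3943, 0.0013]
ee_rot: [3.141, -0.0, -0.001]
wrist_force: [0.4, -0.2, -1.4]
width: 0.0456
finger_force: 30.0
time: 11.2
tool_pos: [0.5638, -0.3945, 0.0007]
ee_rot: [3.141, -0.001, -0.001]
wrist_force: [-0.1, 0.2, -1.2]
width: 0.0456
finger_force: 30.0
11.3 0.04560072276924053 29.999875724315643 [ 0.56381671 -0.39449019  0.00061402]
```

View pics/f1.png

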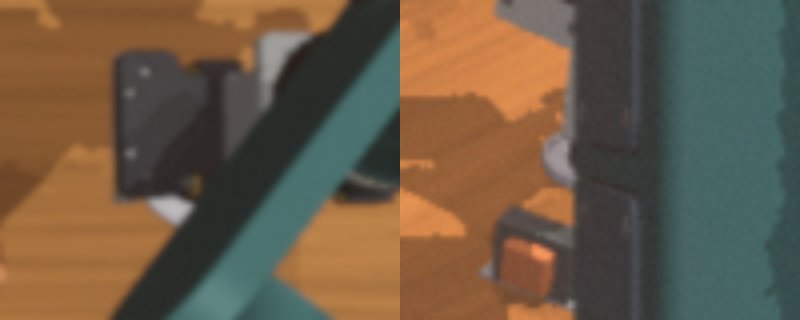

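The arm hides the cap in both views, and the wrist still carries its weight (-1.2 N). I lower it a millimetre at a time.

```bash
for i in 1; do python3 -m crank '[[1,[0,0,0.001],[0,0,0]],[1,[0,0,0],[0,0,0]]]'; done; python3 -m crank '[[1,[0,0,0.001],[0,0,0]],[1,[0,0,0],[0,0,0]]]'
```

```text
time: 11.5
tool_pos: [0.5638, -0.3945, 0.0006]
ee_rot: [3.141, -0.001, -0.001]
wrist_force: [-1.4, 1.7, 4.4]
width: 0.0454
finger_force: 30.0
time: 11.7
tool_pos: [0.5639, -0.3945, 0.0006]
ee_rot: [3.14, -0.001, -0.001]
wrist_force: [-2.7, 1.9, 8.0]
width: 0.0455
finger_force: 30.0
```

Contact. Release, retreat, and check.

```bash
python3 -m crank '[[0.2,[0,0,0],[0,0,0]],[0.2,[0,0,0],[0,0,0]],[0.2,[0,0,0],[0,0,0]],[0.2,[0,0,0],[0,0,0]],[0,[0,0,-0.02],[0,0,0]],[0,[0,0,-0.04],[0,0,0]],[0,[0,0,-0.04],[0,0,0]],[0,[0,0,-0.04],[0,0,0]]]'
python3 -m crank '[[0,[-0.019,-0.045,0],[0,0,0]],[0,[-0.019,-0.045,0],[0,0,0]],[0,[-0.019,-0.045,0],[0,0,0]],[0,[-0.019,-0.045,0],[0,0,0]],[0,[-0.019,-0.045,0],[0,0,0]],[0,[-0.019,-0.045,0],[0,0,0]],[0,[-0.019,-0.045,0],[0,0,0]],[0,[-0.019,-0.045,0],[0,0,0]]]'
python3 look.py pics/g.png
python3 - <<'E'
from m import *
for n,p in(("top",(420,194,11)),("side",(371,148,11))):
    s=dict(np.load(n+'1.npz'));(u,v),ax,_=blob(s,*p); print(n,u,v,ax,world(s,u,v,.059))
E
```

```text
time: 12.5
tool_pos: [0.5633, -0.394, 0.1389]
ee_rot: [-3.141, 0.001, -0.001]
wrist_force: [0.8, -0.4, 0.1]
width: 0.0938
finger_force: 0.0
time: 13.3
tool_pos: [0.4107, -0.0326, 0.138]
ee_rot: [-3.141, -0.001, -0.001]
wrist_force: [0.2, 0.5, -1.0]
width: 0.094
finger_force: 0.0
13.4 0.09391157860708908 0.0 [ 0.409853  -0.0299584  0.1383221]
top 421.7531433105469 192.5618896484375 (16.526046752929688, 21.888654708862305) [ 0.56553566 -0.38627598  0.059     ]
side 372.8785095214844 143.16722106933594 (8.097411155700684, 15.948732376098633) [ 0.56369331 -0.39671814  0.059     ]
```

View pics/g.png

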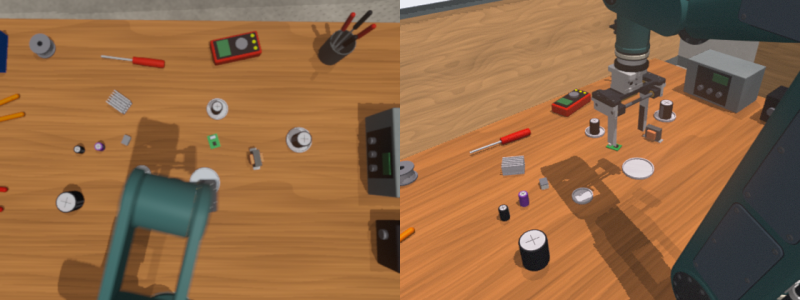

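Both caps stand in their dishes: small at (217,107) and large at (300,140) in the top half. Next is the largest, at (375,288).

```bash
python3 -m crank '[[0,[-0.0044,-0.04,0],[0,0,0]],[0,[-0.0044,-0.04,0],[0,0,0]],[0,[-0.0044,-0.04,0],[0,0,0]],[0,[-0.0044,-0.04,0],[0,0,0]],[0,[-0.0044,-0.04,0],[0,0,0]],[0,[-0.0044,-0.04,0],[0,0,0]],[0,[-0.0044,-0.04,0],[0,0,0]],[0,[-0.0044,-0.036,0],[0,0,0]]]'
python3 -m crank '[[0,[0,0,0],[0,0,0]],[0,[0,0,0],[0,0,0]],[0,[0,0,0],[0,0,0]]]'
```

```text
time: 14.2
tool_pos: [0.3772, 0.2833, 0.138]
ee_rot: [3.141, -0.001, -0.001]
wrist_force: [0.4, 0.2, -0.0]
width: 0.0942
finger_force: 0.0
time: 14.5
tool_pos: [0.3773, 0.2807, 0.1379]
ee_rot: [3.141, 0.0, -0.002]
wrist_force: [-0.6, -0.7, 0.2]
width: 0.094
finger_force: 0.0
```

```bash
python3 -m crank '[[0,[-0.002,-0.007,0],[0,0,0]],[0,[0,0,0.045],[0,0,0]],[0,[0,0,0.045],[0,0,0]],[0,[0,0,0.03],[0,0,0]],[0,[0,0,0.015],[0,0,0]],[0,[0,0,0.003],[0,0,0]],[0,[0,0,0],[0,0,0]],[0,[0,0,0],[0,0,0]]]'
python3 -m crank '[[1,[0,0,0],[0,0,0]],[1,[0,0,0],[0,0,0]],[1,[0,0,0],[0,0,0]],[1,[0,0,0],[0,0,0]],[1,[0,0,0],[0,0,0]],[1,[0,0,0],[0,0,0]]]'
```

```text
time: 15.3
tool_pos: [0.376, 0.2893, 0.0017]
ee_rot: [-3.14, -0.003, -0.001]
wrist_force: [0.3, 0.4, 0.5]
width: 0.0938
finger_force: 0.0
time: 15.9
tool_pos: [0.3748, 0.2887, 0.0003]
ee_rot: [3.141, -0.0, -0.0]
wrist_force: [-0.4, -1.7, 1.1]
width: 0.0599
finger_force: 30.0
```

```bash
python3 -m crank '[[1,[0,0,-0.01],[0,0,0]],[1,[0,0,-0.03],[0,0,0]],[1,[0,0,-0.04],[0,0,0]],[1,[0,0,-0.03],[0,0,0]],[1,[0.003,0.02,-0.01],[0,0,0]],[1,[0.0055,0.038,0],[0,0,0]],[1,[0.0055,0.04,0],[0,0,0]],[1,[0.0055,0.04,0],[0,0,0]]]'
python3 -m crank '[[1,[0.0055,0.04,0],[0,0,0]],[1,[0.0055,0.04,0],[0,0,0]],[1,[0.0055,0.04,0],[0,0,0]],[1,[0.0055,0.04,0],[0,0,0]],[1,[0.0055,0.04,0],[0,0,0]],[1,[0.0055,0.03,0],[0,0,0]],[1,[0.0025,0.02,0],[0,0,0]],[1,[0,0.006,0],[0,0,0]]]'
python3 -m crank '[[1,[0,0,0],[0,0,0]],[1,[0,0,0],[0,0,0]],[1,[0,0,0],[0,0,0]]]'
```

```text
time: 16.7
tool_pos: [0.3939, 0.1498, 0.1205]
ee_rot: [-3.141, -0.0, 0.001]
wrist_force: [0.7, 0.2, -2.0]
width: 0.0595
finger_force: 30.0
time: 17.5
tool_pos: [0.4294, -0.1068, 0.1201]
ee_rot: [3.141, 0.0, -0.004]
wrist_force: [0.2, 0.5, -1.1]
width: 0.0594
finger_force: 30.0
time: 17.8
tool_pos: [0.4294, -0.104, 0.1202]
ee_rot: [-3.141, -0.0, 0.001]
wrist_force: [-0.0, -0.2, -2.3]
width: 0.0596
finger_force: 30.0
```

Descend 0.117, slowing at the end.

```bash
python3 -m crank '[[1,[0.001,0.001,0.03],[0,0,0]],[1,[0,0,0.035],[0,0,0]],[1,[0,0,0.025],[0,0,0]],[1,[0,0,0.013],[0,0,0]],[1,[0,0,0.007],[0,0,0]],[1,[0,0,0.004],[0,0,0]],[1,[0,0,0.002],[0,0,0]],[1,[0,0,0],[0,0,0]]]'
python3 -m crank '[[1,[0,0,0.001],[0,0,0]],[1,[0,0,0],[0,0,0]]]'
```

```text
time: 18.6
tool_pos: [0.4313, -0.1064, 0.0051]
ee_rot: [3.141, -0.002, -0.0]
wrist_force: [0.1, -0.6, -2.0]
width: 0.0597
finger_force: 30.0
time: 18.8
tool_pos: [0.431, -0.1064, 0.0038]
ee_rot: [3.141, -0.001, -0.001]
wrist_force: [0.8, 0.4, -1.8]
width: 0.0593
finger_force: 30.0
```

```bash
python3 -m crank '[[1,[0,0,0.001],[0,0,0]],[1,[0,0,0],[0,0,0]]]' ; python3 -m crank '[[1,[0,0,0.0005],[0,0,0]],[1,[0,0,0],[0,0,0]]]'
```

```text
time: 19.0
tool_pos: [0.4311, -0.1065, 0.0033]
ee_rot: [3.141, -0.001, -0.001]
wrist_force: [-1.5, 0.7, 4.3]
width: 0.0598
finger_force: 30.0
time: 19.2
tool_pos: [0.4311, -0.1064, 0.0033]
ee_rot: [3.141, -0.001, -0.001]
wrist_force: [-2.4, 1.2, 7.5]
width: 0.0596
finger_force: 30.0
```

```bash
python3 -m crank '[[0.1,[0,0,0],[0,0,0]],[0.1,[0,0,0],[0,0,0]],[0.1,[0,0,0],[0,0,0]],[0.1,[0,0,0],[0,0,0]],[0.1,[0,0,-0.02],[0,0,0]],[0.1,[0,0,-0.04],[0,0,0]],[0.1,[0,0,-0.04],[0,0,0]],[0.1,[0,0,-0.03],[0,0,0]]]'
python3 -m crank '[[0.5,[0.011,-0.042,0],[0,0,0]],[0.5,[0.011,-0.042,0],[0,0,0]],[0.5,[0.011,-0.042,0],[0,0,0]],[0.5,[0.011,-0.042,0],[0,0,0]],[0.5,[0.011,-0.042,0],[0,0,0]],[0.5,[0.011,-0.042,0],[0,0,0]],[0.5,[0.011,-0.042,0],[0,0,0]],[0.5,[0.011,-0.042,0],[0,0,0]]]'
python3 -m crank '[[0.5,[0.01,-0.03,0],[0,0,0]],[0.5,[0,-0.013,0],[0,0,0]],[0.5,[0,0,0],[0,0,0]],[0.5,[0,0,0],[0,0,0]]]'
python3 look.py pics/h.png
python3 - <<'E'
from m import *
s=dict(np.load('side1.npz'))
for n,p,z in(("L",(333,203,26),.069),("ss",(144,290,8),.036)):
    (u,v),ax,_=blob(s,*p); print(n,u,v,ax,world(s,u,v,z))
P=cloud(s); n=lambda a:np.round(a*1000)
k=(abs(P[:,0]-.529)<.05)&(abs(P[:,1]-.2735)<.05)&(P[:,2]>.07)&(P[:,2]<.19); F=P[k]
for m in(F[:,1]>.2735,F[:,1]<.2735): print("finger",n(np.percentile(F[m],[2,50,98],axis=0)).tolist())
E
```

```text
time: 20.0
tool_pos: [0.4311, -0.1064, 0.1341]
ee_rot: [3.141, -0.002, -0.001]
wrist_force: [0.2, 0.2, -0.1]
width: 0.0845
finger_force: 0.0
time: 20.8
tool_pos: [0.5188, 0.2316, 0.1313]
ee_rot: [3.141, 0.0, -0.0]
wrist_force: [-0.0, 0.5, 1.1]
width: 0.0468
finger_force: 0.0
time: 21.2
tool_pos: [0.5284, 0.2717, 0.1314]
ee_rot: [3.14, 0.001, -0.001]
wrist_force: [0.0, -0.7, -0.1]
width: 0.0469
finger_force: 0.0
21.3 0.04720756161352708 0.0 [0.52861487 0.27125793 0.13182184]
L 335.0858154296875 210.1515655517578 (16.13170051574707, 27.014705657958984) [ 0.43113471 -0.10766171  0.069     ]
ss 143.73199462890625 290.3587951660156 (5.776979923248291, 8.812708854675293) [0.52902841 0.27227403 0.036     ]
finger [[518.0, 295.0, 160.0], [520.0, 303.0, 176.0], [536.0, 307.0, 189.0]]
finger [[518.0, 236.0, 158.0], [520.0, 246.0, 175.0], [535.0, 248.0, 189.0]]
```

View pics/h.png

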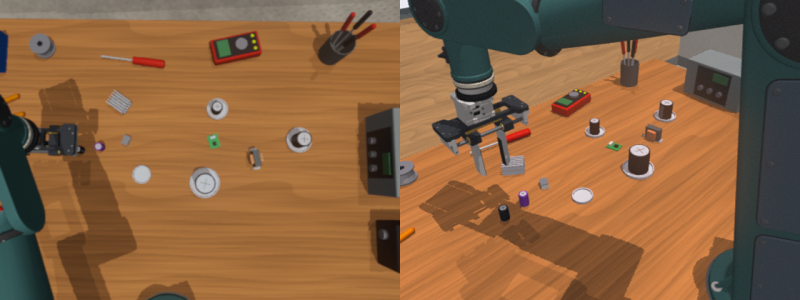

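The largest is centred in its dish at (204,183). The gripper is over the smallest, and its -y finger clears the purple decoy by about 15 mm.

```bash
python3 -m crank '[[0.5,[0,-0.0015,0.045],[0,0,0]],[0.5,[0,0,0.045],[0,0,0]],[0.5,[0,0,0.03],[0,0,0]],[0.5,[0,0,0.015],[0,0,0]],[0.5,[0,0,0.007],[0,0,0]],[0.5,[0,0,0],[0,0,0]],[0.5,[0,0,0],[0,0,0]]]'
python3 -m crank '[[1,[0,0,0],[0,0,0]],[1,[0,0,0],[0,0,0]],[1,[0,0,0],[0,0,0]],[1,[0,0,0],[0,0,0]],[1,[0,0,0],[0,0,0]]]'
```

```text
time: 22.0
tool_pos: [0.5304, 0.2746, -0.0081]
ee_rot: [-3.14, -0.004, -0.001]
wrist_force: [0.7, -1.2, 0.3]
width: 0.0468
finger_force: 0.0
time: 22.5
tool_pos: [0.5292, 0.2745, -0.0096]
ee_rot: [-3.141, -0.001, -0.0]
wrist_force: [-0.3, -0.5, 3.1]
width: 0.0233
finger_force: 30.0
```

```bash
python3 -m crank '[[1,[0,0,-0.02],[0,0,0]],[1,[0,0,-0.04],[0,0,0]],[1,[0,0,-0.04],[0,0,0]],[1,[-0.015,0.037,0],[0,0,0]],[1,[-0.015,0.038,0],[0,0,0]],[1,[-0.015,0.038,0],[0,0,0]],[1,[-0.015,0.038,0],[0,0,0]],[1,[-0.015,0.037,0],[0,0,0]]]'
python3 -m crank '[[1,[0,0,0],[0,0,0]],[1,[0,0,0.02],[0,0,0]],[1,[0,0,0.035],[0,0,0]],[1,[0,0,0.02],[0,0,0]],[1,[0,0,0.01],[0,0,0]],[1,[0,0,0],[0,0,0]],[1,[0,0,0],[0,0,0]]]'
```

```text
time: 23.3
tool_pos: [0.4526, 0.085, 0.0894]
ee_rot: [3.141, 0.0, -0.0]
wrist_force: [-0.0, 0.3, -1.4]
width: 0.0234
finger_force: 30.0
time: 24.0
tool_pos: [0.4545, 0.0868, 0.0054]
ee_rot: [-3.141, -0.001, -0.0]
wrist_force: [-0.3, 0.2, 0.1]
width: 0.0231
finger_force: 30.0
```

```bash
python3 -m crank '[[1,[0,0,0.005],[0,0,0]],[1,[0,0,0.004],[0,0,0]],[1,[0,0,0.002],[0,0,0]],[1,[0,0,0],[0,0,0]],[1,[0,0,0],[0,0,0]]]'
python3 -m crank '[[1,[0,0,0.001],[0,0,0]],[1,[0,0,0],[0,0,0]]]'
```

```text
time: 24.5
tool_pos: [0.4537, 0.0863, -0.0062]
ee_rot: [3.142, -0.0, -0.001]
wrist_force: [0.5, -1.2, -0.1]
width: 0.0236
finger_force: 30.0
time: 24.7
tool_pos: [0.4539, 0.0863, -0.0066]
ee_rot: [3.141, -0.001, -0.001]
wrist_force: [-1.5, -1.1, 3.4]
width: 0.0233
finger_force: 30.0
```

Contact. Open, rise, and swing clear towards the start side for a final look.

```bash
python3 -m crank '[[0.5,[0,0,0],[0,0,0]],[0.5,[0,0,0],[0,0,0]],[0.5,[0,0,0],[0,0,0]],[0.5,[0,0,-0.02],[0,0,0]],[0.5,[0,0,-0.04],[0,0,0]],[0.5,[0,0,-0.05],[0,0,0]],[0.5,[0,0,-0.05],[0,0,0]],[0.5,[0,0,-0.03],[0,0,0]]]'
python3 -m crank '[[0.5,[-0.02,-0.04,0],[0,0,0]],[0.5,[-0.02,-0.04,0],[0,0,0]],[0.5,[-0.02,-0.04,0],[0,0,0]],[0.5,[-0.02,-0.04,0],[0,0,0]],[0.5,[0,-0.04,0],[0,0,0]],[0.5,[0,-0.04,0],[0,0,0]],[0.5,[0,0,0],[0,0,0]],[0.5,[0,0,0],[0,0,0]]]'
python3 look.py pics/i.png
python3 - <<'E'
from m import *
s=dict(np.load('side1.npz'));P=cloud(s)
for n,p,z,c in(("L",(334,203,26),.069,(.43,-.105)),("l",(373,146,9),.059,(.564,-.394)),("s",(272,169,8),.049,(.658,-.143)),("ss",(255,258,9),.039,(.454,.086))):
    (u,v),ax,_=blob(s,*p); k=np.hypot(P[:,0]-c[0],P[:,1]-c[1])<.012; print(n,np.round([u,v]),np.round(ax,1),np.round(world(s,u,v,z)*1000),"dish",c,"top z",np.median(P[k,2]).round(4))
E
```

```text
time: 25.5
tool_pos: [0.4551, 0.0864, 0.1871]
ee_rot: [-3.141, -0.006, -0.0]
wrist_force: [-0.3, -0.5, -0.4]
width: 0.0474
finger_force: 0.0
time: 26.3
tool_pos: [0.3733, 0.3265, 0.1819]
ee_rot: [3.14, 0.001, 0.001]
wrist_force: [-0.3, 0.3, -0.1]
width: 0.0471
finger_force: 0.0
26.4 0.046995139429373486 0.0 [0.37382736 0.32537815 0.18238212]
L [335. 210.] [16.3 27.3] [ 431. -108.   69.] dish (0.43, -0.105) top z 0.0706
l [373. 143.] [ 8.1 16.4] [ 563. -396.   59.] dish (0.564, -0.394) top z 0.0605
s [272. 168.] [ 6.7 12. ] [ 659. -143.   49.] dish (0.658, -0.143) top z 0.0509
ss [254. 261.] [ 6.7 11.3] [454.  87.  39.] dish (0.454, 0.086) top z 0.0387
```

View pics/i.png

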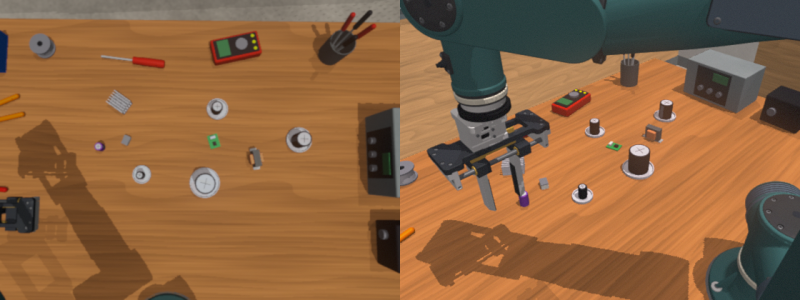

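All four caps stand centred in their own dishes: (204,183), (300,140), (217,107) and (141,174). The transformer at (255,157), the heat sink and the decoy have not moved, and the gripper is clear, so I'm handing in.

```bash
python3 -c "
from bench import robot; print(robot.close_job())"
```

```text
the job is handed in; nothing more can be done
None
```

I handed the job in with all four capacitors upright in their matching dishes, each measured within about 3 mm of its dish's centre; the transformer and heat sink looked unmoved, and the hand-in call gave no verdict.

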